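# Clear the lids, set the receiver and work the dispenser plunger

### The job

First put the two used lids lying on the bench into the waste bin. Then slide the receiver so that its cup stands with its open mouth squarely below the spout of the dispenser with the round plunger head, the one whose spout points to the robot's side. Only then press that plunger all the way down to its stop and let it come fully back up, leaving the receiver under the spout and the spare dispenser (square head), tube rack, wash bottle and jar alone.

Things in the scene. Friction and masses are not known exactly. Their poses are not given: they have to be found in the camera images.
- dispenser: Dispenser to be worked, fixed, with a round plunger head. Amber bottle 84 mm wide, 134 mm high, white collar 52 mm wide to 190 mm, clear barrel 36 mm wide to 215 mm. Origin at the centre of the underside on the bench, z up. A 12 mm white spout at 170 mm height runs 130 mm out along its own -x (towards the robot's side), then turns down to 125 mm.
- dispenser_nozzle (a point): Open lower tip of the spout of the dispenser to be worked, 125 mm above the bench; the receiver's cup must stand below it.
- plunger_top (a point): Centre of the flat top of its round white plunger head (52 mm diameter, 17 mm thick, flat 44 mm wide on top), 262 mm above the bench when up, on the bottle's axis. Moves down 30 mm to its stop.
- plunger (a joint): Travel of that plunger in m: 0 up, 0.030 down at its stop. Spring: about 4 N to start, 13 N at the stop; it comes back up by itself.
- spare_dispenser: Spare dispenser, fixed, not to be worked: square plunger head 50 mm wide, top at 262 mm. Amber bottle 84 mm wide, 134 mm high, white collar 52 mm wide to 190 mm, clear barrel 36 mm wide to 215 mm. Origin at the centre of the underside on the bench, z up. A 12 mm white spout at 170 mm height runs 130 mm out along its own +x (away from the robot's side), then turns down to 125 mm.
- spare_plunger (a joint): Travel of the spare dispenser's plunger in m: 0 up, 0.030 down. To be left alone.
- receiver: Receiver: grey weighted round foot 130 mm diameter, 43 mm high, with an upright open white cup in its middle (52 mm outside, 44 mm inside diameter, its rim 95 mm above the bench). About 0.6 kg, slides on the bench. Origin at the centre of the underside, z up.
- receiver_mouth (a point): Centre of the mouth of the receiver's cup, 95 mm above its underside.
- lid_1: Used white lid lying upright on the bench: disc 60 mm diameter, 12 mm thick, with an upright finger loop on top: cross-bar 40 mm long along the lid's own y, 10 mm thick (x), its top 45 mm above the underside, open from 12 to 36 mm. 40 g. Origin at the centre of the underside, z up.
- lid_2: Used white lid lying upright on the bench: disc 60 mm diameter, 12 mm thick, with an upright finger loop on top: cross-bar 40 mm long along the lid's own y, 10 mm thick (x), its top 45 mm above the underside, open from 12 to 36 mm. 40 g. Origin at the centre of the underside, z up.
- waste_bin: Open grey waste bin fixed to the bench, 150 mm (its x) by 160 mm (its y), 80 mm high, walls 4 mm. Origin at the centre of its underside.
- tube_rack: Bystander: grey block 80 x 100 x 50 mm holding four white capped tubes, 106 mm high over all. Origin at the centre of the underside.
- wash_bottle: Bystander: white bottle 68 mm diameter, 160 mm high. Origin at the centre of the underside.
- jar: Bystander: amber jar 72 mm diameter, 90 mm high, black cap. Origin at the centre of the underside.

How it is judged:
By the outcome, as a careful person would: the job done as asked, in the order asked, and still so for the second after the job is handed in, with the robot touching nothing.
It also fails if it takes over 72 s, if anything falls off the work surface, if the arm or the gripper's body presses on something with over 40 N, if the wrist force passes 120 N, or if a joint passes its speed limit or range.

### The arm

A 6-joint arm with a two-finger parallel gripper is mounted at the origin on the work surface. World frame = base frame: x ahead of the robot, y to its left, z up, the work surface at z = 0. Lengths are in mm, angles in rad, forces in N, time in s.
With the tool pointing down it reaches from about 275 to 1000 mm from the base axis. Payload 8.4 kg.
Tool frame: the origin (TCP) lies between the finger pads; the fingertips stand 17 mm ahead of it and the grasp point (between the pads) lies 2 mm behind it; z points along the fingers, y is the line along which they close (so a half turn about z gives the same grasp; the last joint's range is limited). The gripper opens to 85 mm and grips with 20 to 120 N. Pads are 22 mm wide; open, the fingers measure 114 mm over their backs; the gripper's body (76 mm by 85 mm) begins 54 mm behind the grasp point. The pads swing forward as they close: fully open they stand 13 mm farther back than shut.
Start: joints at [-1.293, 0.353, 1.633, -0, 1.155, -0.002], TCP at [172.601, -600.697, 248.281] pointing down, gripper open.
Joint ranges: [-2.63, 2.63], [-0.92, 2.1], [0.06, 2.66], [-1.3, 4.44], [0, 2.69], [-3.02, 3.02]. Speed limits (rad/s): [2.22, 2.22, 2.79, 3.14, 3.14, 3.14].

### API

Orientations are given as [roll, pitch, yaw] about the fixed x, y, z axes, in that order (R = Rz(yaw) Ry(pitch) Rx(roll)).
In Python, from rig import sense, grab_frame, sign_off gives the robot as it stands. The module is installed in compiled form; this text tells all that it offers.
- The arm moves only by the tool send_rows, never from a script. Its argument "moves" is a list that holds one entry, the list of rows, each a list of 7 numbers: the shift along the world's x, y, z in m, then the turn, a rotation vector about the world's x, y, z in rad, then the opening, from -1 (shut) to 1 (fully open). In form: [[[dx, dy, dz, rx, ry, rz, jaw], ...]]. A call has 1 to 10 rows; each row shifts and turns the commanded pose from where the row before left it; what a row does not reach is not made up. A row lasts 1/10 s, in which the tool goes at most 50 mm and 8.59 degrees, less where a joint would pass 70% of its speed; a pose out of reach is approached as far as the arm can. A call with a gripper value outside its range is refused whole. The fingers move at their own pace and stop on an object; "grip_force" is the grip in N (left out, the last holds). Time passes only in rows, so rows that do not move let the fingers close. It gives the time, the measured TCP pose, the force, the opening and the grip force at its end, in the units of the state.
- sense(): the state, without advancing time (a new reading comes with each control period).
- grab_frame(name): name is "scene" or "top" or "wrist"; returns a dict with "img" (420x560x3 uint8, red, green, blue), "mtx" (3x3 intrinsics, pixels), "dist" ([k1, k2, p1, p2, k3] as OpenCV has them; the pictures are not rectified), "rvec" (rotation vector, rad) and "tvec" (3), from world to camera coordinates, as OpenCV has them; the wrist camera has in their place "T_tool_cam" (4x4, takes a point from camera to tool coordinates, whose origin is the TCP and whose axes are the flange's). Camera axes: x right, y down, z forward; pixel columns grow to the right and rows downward; lengths in mm; the calibration is good to about 2 mm. A picture is of the moment at which its call begins: read the wrist's pose just before it. There is no depth.
- sign_off(): hands the job in; it is judged then, once.
The state is a dict: "clock": time; "qpos": joint angles; "qvel": joint speeds; "joint_efforts": joint torques, N m; "eef_pos": TCP position; "tcp_rot": TCP orientation; "contact_force": force on the tool from outside, world axes, zero at the start; "wrist_torque": the same for the moment, N m; "opening": opening from 0.0 (shut) to 1.0 (fully open); "grasp_force": force on a finger pad.
Only numpy, scipy, OpenCV 4.12 (cv2) and the standard library are available. Lean on these libraries where they do the work, as an engineer would, in place of code of your own. Each camera call takes 0.05 s, during which the arm holds its last target. There are 200 camera calls.

## Working session

There is one attempt and no reset: what is moved stays moved. The work goes in short steps, Python scripts to look and compute and a tool call to move; the robot and the scene stay as the last step left them, time stands still between calls to the robot, and variables do not carry over. Pictures are saved under pics/ and viewed, at most 13 in all, crops included, and the job is handed in when it is done.

Besides the shell and the picture viewer there is one more tool, called after "Request:" by a JSON object that holds its "name" and its "arguments", one argument or row to a line. send_rows: Moves the arm, as the interface text tells. Its arguments: {"type":"object","properties":{"moves":{"type":"array"},"grip_force":{"type":"number"}},"required":["moves"]}

```bash
mkdir -p pics; cat > h.py <<'E'
import numpy as np, cv2, pickle
from rig import sense, grab_frame, sign_off
def save(n,f):
    cv2.imwrite(f'pics/{n}.png',f['img'][:,:,::-1]); pickle.dump(f,open(f'pics/{n}.pkl','wb'))
def load(n): return pickle.load(open(f'pics/{n}.pkl','rb'))
def ray(f,px):
    p=cv2.undistortPoints(np.array([[px]],float),f['mtx'],f['dist'])[0,0]
    R=cv2.Rodrigues(np.array(f['rvec'],float))[0]; t=np.array(f['tvec'],float).ravel()
    return -R.T@t, R.T@np.array([p[0],p[1],1.])
def plane(f,px,z):
    c,d=ray(f,px); return (c+d*(z-c[2])/d[2]).round(1)
def tri(fa,pa,fb,pb):
    a,u=ray(fa,pa); b,v=ray(fb,pb)
    s=np.linalg.lstsq(np.c_[u,-v],b-a,rcond=None)[0]
    P,Q=a+s[0]*u,b+s[1]*v; return ((P+Q)/2).round(1),np.linalg.norm(P-Q).round(1)
def proj(f,P): return cv2.projectPoints(np.array([P],float),np.array(f['rvec'],float),np.array(f['tvec'],float),f['mtx'],f['dist'])[0].ravel().round(1)
E
python3 - <<'E'
from h import *
for n in('scene','top'):
    f=grab_frame(n); save(n,f); print(n,ray(f,(280,210)))
print(sense())
E
```

```text
scene (array([1347.85385116,  607.31900038, 1000.07715228]), array([-0.59814454, -0.47119011, -0.64823701]))
top (array([ 479.38396018,   -5.01949838, 1396.26880868]), array([ 0.03796882,  0.01509755, -0.99926071]))
{'clock': 0.1, 'qpos': array([-1.29339950e+00,  3.53602508e-01,  1.63406217e+00,  7.48420934e-06,
        1.15522262e+00, -2.38729815e-03]), 'qvel': array([ 2.06634073e-03, -1.72645786e-03, -4.88609483e-04,  1.86659539e-04,
        1.91982616e-04, -8.81197531e-05]), 'joint_efforts': array([ 1.00789919e-03, -6.06357479e+01, -3.42818785e+01,  5.41257134e-05,
        3.84485887e-03,  1.62149905e-05]), 'eef_pos': array([ 172.48842658, -600.29390328,  247.62096915]), 'tcp_rot': array([-3.14029803e+00, -9.93395592e-06,  2.79781089e-01]), 'contact_force': array([-0.88669456, -0.67802721, -0.01542546]), 'wrist_torque': array([ 0.00066825,  0.05028663, -0.02019863]), 'grasp_force': 0.0, 'opening': 1.002154672580285}
```

View pics/scene.png

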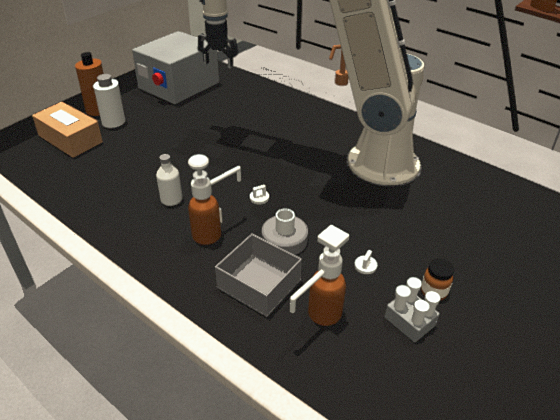

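View pics/top.png

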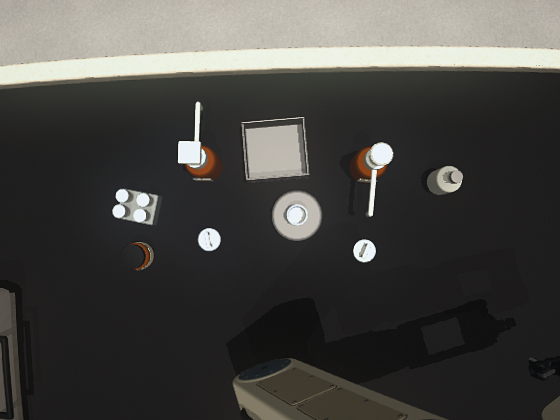

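The scene view shows the round-head dispenser at about (204,205), with its spout tip near (240,175). The lids are at (259,195) and (366,264), the receiver at (285,232) and the bin at (259,272). The top view shows the lids at (209,239) and (364,250), the receiver cup at (296,214), the round head at (380,154), the spout tip at (371,214) and the bin at (275,149).

```bash
python3 - <<'E'
from h import *
T=load('top');S=load('scene')
def crop(f,x,y,w,h,k): return cv2.resize(f['img'][y:y+h,x:x+w,::-1],None,fx=k,fy=k,interpolation=cv2.INTER_CUBIC)
a=crop(T,180,130,240,140,3.3333)[:466]
b1=crop(S,180,145,120,100,3.3);b2=crop(S,240,190,120,100,3.3)
cv2.imwrite('pics/tc.png',cv2.resize(a,(800,466)))
cv2.imwrite('pics/sc.png',np.hstack([b1,b2])[:, :800])
for n,f in(('top',T),('scene',S)):
    hsv=cv2.cvtColor(f['img'],cv2.COLOR_RGB2HSV)
    m=((hsv[...,2]>150)&(hsv[...,1]<60)).astype(np.uint8)
    N,l,s,c=cv2.connectedComponentsWithStats(m)
    for i in range(1,N):
        if 20<s[i,4]<3000 and s[i,1]>90: print(n,s[i],c[i].round(1))
for n,t,s in(('lid2',(209,239),(366,264)),('lid1',(364,250),(259,197)),('cup',(296,214),(285,214)),('tip',(371,214),(240,180))):
    print(n,tri(T,t,S,s))
for p in((242,122),(303,117),(308,175),(247,180)): print('bin',plane(T,p,80))
E
```

```text
top [178 102  28  66 761] [191.8 145.6]
top [ 246  125   63   55 2646] [273.1 152.1]
top [366 142  27  27 493] [379.5 154.9]
top [437 166  26  26 401] [449.5 179. ]
top [368 170   9  47 218] [372.1 192.5]
top [112 189  46  35 915] [134.3 205.8]
top [ 274  192   46   47 1646] [296.8 215.2]
top [198 228  23  23 396] [208.8 239.1]
top [353 240  23  22 382] [364.1 250.4]
scene [ 50 110  29  16 239] [ 63.8 117.1]
scene [349 147  72  36 628] [382.3 169.5]
scene [160 154  10   6  45] [164.3 156.4]
scene [188 154  21  14 211] [197.9 160.5]
scene [156 166  23  15 252] [166.7 173.3]
scene [191 166  49  23 289] [210.7 177.4]
scene [250 185  19  17 206] [259.1 194.2]
scene [   0  203   73   85 2018] [ 35.8 250.7]
scene [262 209  45  39 763] [283.5 230.2]
scene [318 225  31  23 411] [333.  235.7]
scene [215 246  23  26  39] [224.8 259.1]
scene [319 246  23  22 222] [330.4 257.1]
scene [355 250  23  23 296] [365.9 262.8]
scene [ 231  258   70   38 1026] [260.6 275.9]
scene [290 269  35  32 236] [307.  284.6]
scene [396 277  26  20 281] [408.3 286.7]
scene [425 291  16  12 147] [432.5 296.4]
scene [414 296  16  16 153] [421.5 305. ]
scene [388 301   7  10  39] [391.6 304.9]
scene [397 303  17  23 142] [408.  313.6]
lid2 (array([459.7, 206.5,   8.1]), np.float64(1.1))
lid1 (array([ 420.8, -205.8,    3.6]), np.float64(2.0))
cup (array([518.8, -26.2,  97.8]), np.float64(3.3))
tip (array([ 510.2, -204.6,  123.2]), np.float64(7.4))
bin [756.7 106.6  80. ]
bin [765.3 -49.5  80. ]
bin [616.1 -58.   80. ]
bin [607.4  96.5  80. ]
```

View pics/tc.png

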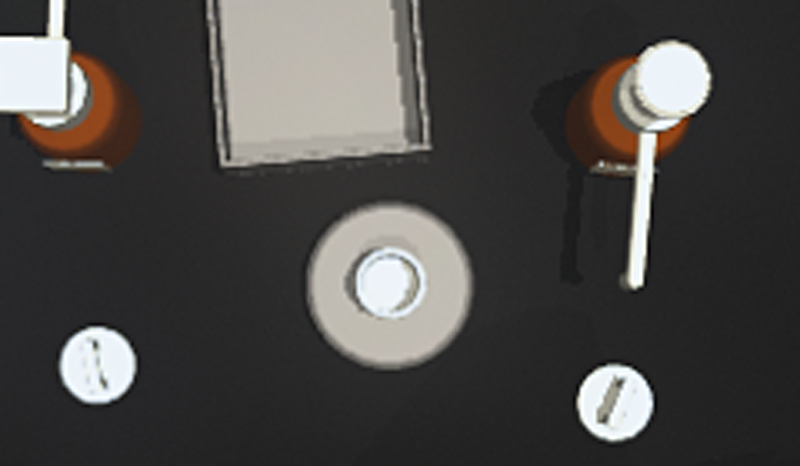

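View pics/sc.png

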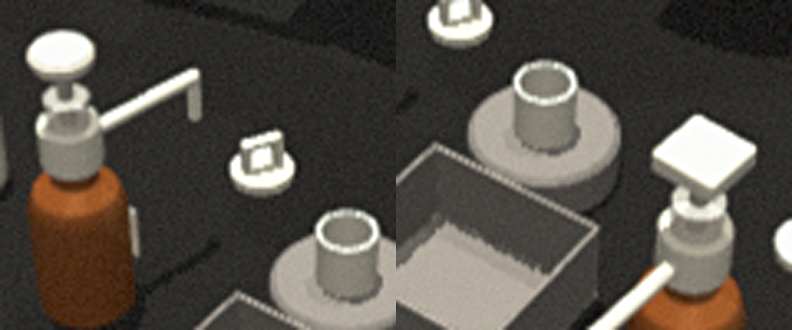

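The crops show:
- **Dispenser to be worked:** round head at top-view px (382,153). The lower spout tip is at top px about (369,215) and scene px about (239,180).
- **Receiver cup:** the rim is centred at top px (297,214).
- **Lid 1:** its bar runs mostly along world x.

Next I'll look at lid 1 from the wrist camera.

Request:
{"name": "send_rows", "arguments": {
  "moves": [
    [[0.023, 0.0394, 0, 0, 0, -0.07, 1], [0.023, 0.0394, 0, 0, 0, -0.07, 1], [0.023, 0.0394, 0, 0, 0, -0.07, 1], [0.023, 0.0394, 0, 0, 0, -0.07, 1], [0.023, 0.0394, 0, 0, 0, -0.07, 1], [0.023, 0.0394, 0, 0, 0, -0.07, 1], [0.023, 0.0394, 0, 0, 0, -0.07, 1], [0.023, 0.0394, 0, 0, 0, -0.07, 1], [0.023, 0.0394, 0, 0, 0, -0.07, 1], [0.023, 0.0394, 0, 0, 0, -0.07, 1]]
  ]
}}

```text
clock: 1.1
eef_pos: [403.1, -204.9, 248.3]
tcp_rot: [3.142, -0.0, -0.423]
contact_force: [1.0, -0.6, -0.4]
opening: 1.001
grasp_force: 0.0
```

```bash
cat >> h.py <<'E'
from scipy.spatial.transform import Rotation as Ro
def wrist(n):
    s=sense(); f=grab_frame('wrist')
    T=np.eye(4); T[:3,:3]=Ro.from_euler('xyz',s['tcp_rot']).as_matrix(); T[:3,3]=s['eef_pos']
    W=np.linalg.inv(T@np.array(f['T_tool_cam'])); f['rvec']=cv2.Rodrigues(W[:3,:3])[0]; f['tvec']=W[:3,3]
    save(n,f); print(np.round(s['eef_pos'],1),np.round(s['tcp_rot'],3),np.round(s['qpos'],2),'cam',ray(f,(280,210))[0].round(),s['clock']); return f
E
python3 - <<'E'
from h import *
f=wrist('w1'); T=load('top')
print(f['T_tool_cam'],f['mtx'])
for P in((421,-206,45),(421,-206,0),(510,-205,125),(421,-206,12)): print(proj(f,P))
print(tri(T,(382,153.4),load('scene'),(198.5,160.8)),tri(T,(369,215.5),load('scene'),(239.1,180.5)))
print(plane(T,(382,153.4),262),plane(T,(297,214.5),95),plane(T,(296.8,215.3),43))
E
```

```text
[ 403.1 -204.9  248.3] [ 3.142 -0.    -0.423] [-0.47  0.08  1.99 -0.    1.08  1.52] cam [ 476. -237.  374.] 1.1
[[ 1.19161267e-03 -9.49905965e-01 -3.12533580e-01  7.98491727e+01]
 [ 9.99999075e-01  1.33664082e-03 -2.49802017e-04 -1.00625219e+00]
 [ 6.55033566e-04 -3.12532993e-01  9.49906679e-01 -1.26167655e+02]
 [ 0.00000000e+00  0.00000000e+00  0.00000000e+00  1.00000000e+00]] [[289.08559085   0.         282.6918817 ]
 [  0.         289.08559085 205.46560078]
 [  0.           0.           1.        ]]
[278.1 168.1]
[278.7 161.5]
[229.9  88.2]
[278.5 163.1]
(array([ 642.1, -215.9,  255.4]), np.float64(0.5)) (array([ 509.3, -203.3,  120.8]), np.float64(1.0))
[ 641.  -214.5  262. ] [516.6 -27.4  95. ] [516.  -27.7  43. ]
```

View pics/w1.png

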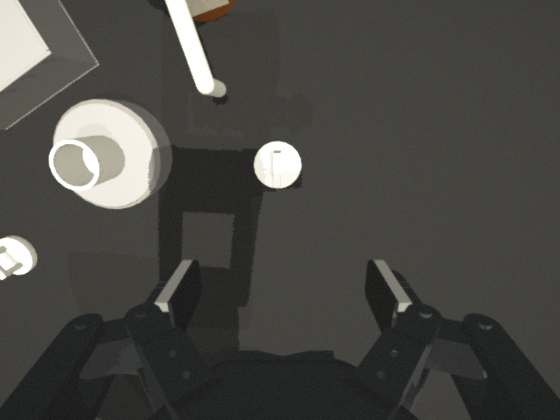

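The wrist view shows lid 1 at (278,164) with its bar nearly vertical in the image, so the yaw already matches. The receiver cup rim is at (76,165), the spout tip at about (220,90) and lid 2 at (12,257).

Request:
{"name": "send_rows", "arguments": {
  "moves": [
    [[0.006, 0, -0.033, 0, 0, 0, 1], [0.006, 0, -0.033, 0, 0, 0, 1], [0.006, 0, -0.033, 0, 0, 0, 1], [0, 0, 0, 0, 0, 0, 1]]
  ]
}}

```text
clock: 1.55
eef_pos: [418.5, -205.4, 145.9]
tcp_rot: [-3.141, 0.007, -0.42]
contact_force: [-0.5, 0.6, 0.7]
opening: 1.002
grasp_force: 0.0
```

```bash
python3 - <<'E'
from h import *
a=load('w1'); b=wrist('w2')
c=proj(b,(421,-206,25)).astype(int); print(c)
def disc(f,c,r=45,th=100):
    g=cv2.cvtColor(f['img'],cv2.COLOR_RGB2GRAY); m=np.zeros_like(g); cv2.circle(m,tuple(int(v) for v in c),r,255,-1)
    m=cv2.bitwise_and(m,(g>th).astype(np.uint8)*255); k=max(cv2.findContours(m,0,1)[0],key=cv2.contourArea); return cv2.minEnclosingCircle(k),cv2.fitEllipse(k)
pa=disc(a,(278,164),35); pb=disc(b,c,60); print(pa,pb)
print('disc',tri(a,pa[1][0],b,pb[1][0]),plane(a,pa[1][0],10),plane(b,pb[1][0],10),tri(load('top'),(364.3,250.4),a,pa[1][0]))
x,y=c; im=b['img'][max(0,y-75):y+75,x-75:x+75,::-1]; i2=a['img'][130:205,240:315,::-1]
T=load('top')['img'][220:260,190:230,::-1]
print(max(0,y-75),x-75)
r=lambda i,s:cv2.resize(i,s,interpolation=cv2.INTER_CUBIC)
cv2.imwrite('pics/l1.png',np.hstack([r(im,(400,400*im.shape[0]//im.shape[1]))[:400],r(i2,(400,400))[:400*im.shape[0]//im.shape[1]]]))
E
```

```text
[ 418.5 -205.4  145.9] [-3.141  0.007 -0.42 ] [-0.46  0.25  2.05  0.    0.85  1.53] cam [ 493. -237.  271.] 1.55
[283 200]
(((277.2243347167969, 164.3079833984375), 24.234315872192383), ((277.23052978515625, 164.32191467285156), (47.251461029052734, 47.40959548950195), 142.23434448242188)) (((281.5, 199.31817626953125), 33.68562316894531), ((281.59600830078125, 197.80029296875), (62.565032958984375, 64.26556396484375), 175.91041564941406))
disc (array([ 420.4, -203.9,   12.5]), np.float64(0.1)) [ 420.  -203.7   10. ] [ 419.7 -203.5   10. ] (array([ 420. , -204.2,   13.1]), np.float64(1.0))
125 208
```

View pics/l1.png

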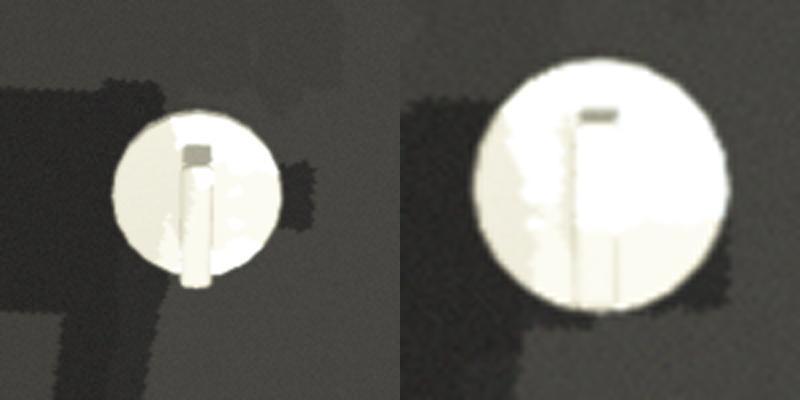

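In both views the bar is a clear vertical strip. The left crop shows it from (199,167) to (196,288), and its near end can be triangulated for height.

```bash
python3 - <<'E'
from h import *
a=load('w1'); b=load('w2')
print(tri(a,(276.9,187.2),b,(281.5,232.6)), plane(b,(281.5,232.6),45),plane(b,(282.6,187.6),45))
E
```

```text
(array([ 400.7, -195.1,   43.9]), np.float64(0.0)) [ 401.1 -195.3   45. ] [ 437.  -212.3   45. ]
```

Request:
{"name": "send_rows", "arguments": {
  "moves": [
    [[0.0005, 0.0005, -0.036, 0, 0, 0, 1], [0.0005, 0.0005, -0.036, 0, 0, 0, 1], [0.0005, 0.0005, -0.037, 0, 0, 0, 1], [0, 0, 0, 0, 0, 0, 1], [0, 0, 0, 0, 0, 0, -1], [0, 0, 0, 0, 0, 0, -1], [0, 0, 0, 0, 0, 0, -1], [0, 0, 0, 0, 0, 0, -1], [0, 0, 0, 0, 0, 0, -1], [0, 0, 0, 0, 0, 0, -1]]
  ],
  "grip_force": 30
}}

```text
clock: 2.6
eef_pos: [422.5, -205.4, 41.1]
tcp_rot: [3.142, -0.001, -0.42]
contact_force: [-1.3, 0.5, 10.1]
opening: 0.111
grasp_force: 33.6
```

Triangulated bar height is 43.9 mm, which agrees with the text. Lid 1 is gripped, with the jaw at about 9.4 mm. I'll lift it and carry it to the bin.

Request:
{"name": "send_rows", "arguments": {
  "moves": [
    [[0, 0, 0.045, 0, 0, 0, -1], [0, 0, 0.045, 0, 0, 0, -1], [0, 0, 0.045, 0, 0, 0, -1], [0, 0, 0.025, 0, 0, 0, -1], [0.01, 0.045, 0, 0, 0, 0, -1], [0.01, 0.045, 0, 0, 0, 0, -1], [0.01, 0.045, 0, 0, 0, 0, -1], [0.01, 0.045, 0, 0, 0, 0, -1]]
  ]
}}

```text
clock: 3.4
eef_pos: [462.1, -23.6, 200.6]
tcp_rot: [-3.141, -0.001, -0.421]
contact_force: [1.5, 0.1, -1.1]
opening: 0.111
grasp_force: 32.2
```

Request:
{"name": "send_rows", "arguments": {
  "moves": [
    [[0.045, 0.003, 0, 0, 0, 0, -1], [0.045, 0.003, 0, 0, 0, 0, -1], [0.045, 0.003, 0, 0, 0, 0, -1], [0.045, 0.003, 0, 0, 0, 0, -1], [0.045, 0.003, 0, 0, 0, 0, -1], [0, 0, 0, 0, 0, 0, -1], [0, 0, 0, 0, 0, 0, -1]]
  ]
}}

```text
clock: 4.1
eef_pos: [687.1, -10.1, 199.3]
tcp_rot: [3.141, 0.002, -0.42]
contact_force: [-1.1, -0.1, -0.9]
opening: 0.112
grasp_force: 32.2
```

Request:
{"name": "send_rows", "arguments": {
  "moves": [
    [[0, 0, -0.045, 0, 0, 0, -1], [0, 0, -0.045, 0, 0, 0, -1], [0, 0, -0.045, 0, 0, 0, -1], [0, 0, 0, 0, 0, 0, -1], [0, 0, 0, 0, 0, 0, -0.4], [0, 0, 0, 0, 0, 0, -0.4], [0, 0, 0, 0, 0, 0, -0.4], [0, 0, 0.045, 0, 0, 0, -0.4], [0, 0, 0.045, 0, 0, 0, -0.4], [0, 0, 0.045, 0, 0, 0, -0.4]]
  ]
}}

```text
clock: 5.1
eef_pos: [687.4, -10.2, 203.9]
tcp_rot: [-3.141, -0.002, -0.42]
contact_force: [0.7, 0.5, 0.4]
opening: 0.303
grasp_force: 0.0
```

Request:
{"name": "send_rows", "arguments": {
  "moves": [
    [[-0.04, 0.02, 0, 0, 0, 0.07, 0], [-0.04, 0.022, 0, 0, 0, 0.07, 0], [-0.04, 0.028, 0, 0, 0, 0.07, 1], [-0.04, 0.03, 0, 0, 0, 0.07, 1], [-0.04, 0.03, 0, 0, 0, 0.07, 1], [-0.035, 0.035, 0, 0, 0, 0.07, 1], [0, 0.03, 0, 0, 0, 0.07, 1], [0, 0.02, 0, 0, 0, 0.07, 1], [0, 0, 0, 0, 0, 0.07, 1], [0, 0, 0, 0, 0, 0.04, 1]]
  ]
}}

```text
clock: 6.1
eef_pos: [452.6, 205.9, 202.3]
tcp_rot: [-3.141, -0.003, 0.254]
contact_force: [0.5, -1.2, 0.1]
opening: 1.005
grasp_force: 0.0
```

```bash
python3 - <<'E'
from h import *
f=wrist('w3'); t=grab_frame('top'); save('top2',t)
a=cv2.resize(t['img'][110:190,230:320,::-1],None,fx=3,fy=3)
o=f['img'][:,:,::-1].copy(); o[:240,-270:]=a; cv2.imwrite('pics/v.png',o)
E
```

```text
[452.6 205.9 202.3] [-3.141e+00 -3.000e-03  2.540e-01] [0.42 0.21 1.95 0.   0.98 1.74] cam [530. 227. 329.] 6.1
```

View pics/v.png

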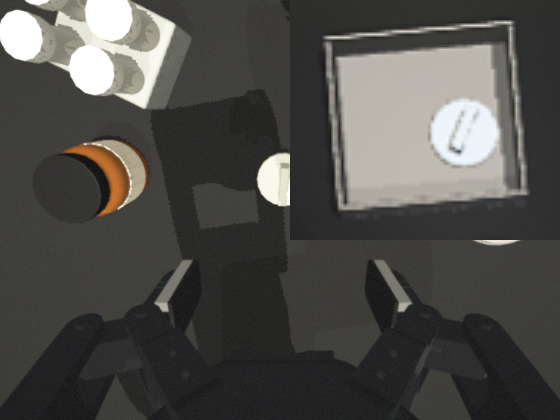

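Lid 1 lies flat inside the bin. Lid 2 is at about (285,180) in the wrist view, with its bar near vertical. I'll go lower for a second view.

Request:
{"name": "send_rows", "arguments": {
  "moves": [
    [[0.002, 0, -0.03, 0, 0, 0, 1], [0.002, 0, -0.03, 0, 0, 0, 1], [0, 0, 0, 0, 0, 0, 1]]
  ]
}}

```text
clock: 6.5
eef_pos: [454.6, 203.9, 138.5]
tcp_rot: [3.141, 0.004, 0.248]
contact_force: [-0.9, -0.1, 0.8]
opening: 1.002
grasp_force: 0.0
```

```bash
python3 - <<'E'
from h import *
a=load('w3'); b=wrist('w4')
def disc(f,c,r=45,th=100):
    g=cv2.cvtColor(f['img'],cv2.COLOR_RGB2GRAY); m=np.zeros_like(g); cv2.circle(m,tuple(int(v) for v in c),r,255,-1)
    m=cv2.bitwise_and(m,(g>th).astype(np.uint8)*255); k=max(cv2.findContours(m,0,1)[0],key=cv2.contourArea); return cv2.minEnclosingCircle(k),cv2.fitEllipse(k)
o=[]
for f in(a,b):
    c=proj(f,(459.7,206.5,20)); p=disc(f,c,55); print(p,plane(f,p[1][0],10)); f['p']=p[1][0]
    x,y=int(c[0]),int(c[1]); print('crop',x-50,y-50); o.append(cv2.resize(f['img'][y-50:y+50,x-50:x+50,::-1],(400,400),interpolation=cv2.INTER_CUBIC))
print(tri(a,a['p'],b,b['p']),tri(load('top'),(208.8,239.1),a,a['p']))
cv2.imwrite('pics/l2.png',np.hstack(o))
E
```

```text
[454.6 203.9 138.5] [3.141 0.004 0.248] [0.42 0.3  2.   0.   0.85 1.74] cam [533. 225. 264.] 6.5
(((283.6460876464844, 179.1222381591797), 27.096118927001953), ((283.47650146484375, 179.09083557128906), (52.589569091796875, 53.22407531738281), 116.97098541259766)) [460.1 208.2  10. ]
crop 234 131
(((279.7961730957031, 196.1715545654297), 34.32151794433594), ((280.5895690917969, 195.17494201660156), (64.8049545288086, 65.74592590332031), 168.08209228515625)) [460.  208.3  10. ]
crop 232 149
(array([460.4, 208.3,  11.4]), np.float64(0.0)) (array([459.1, 208. ,   5.3]), np.float64(0.0))
```

View pics/l2.png

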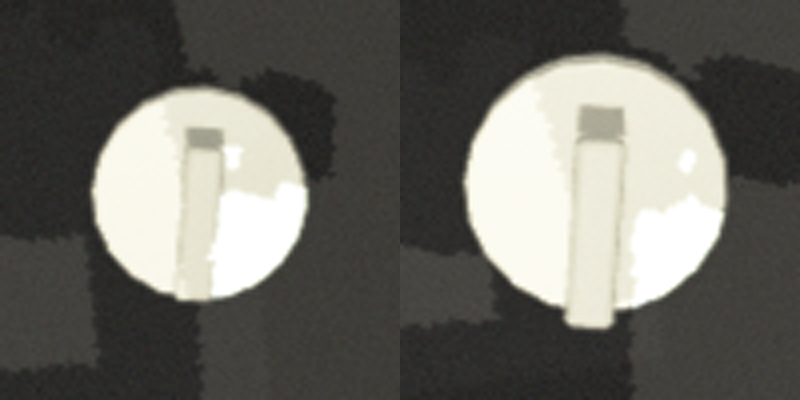

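The bar of lid 2 is clear in both crops: from (204,150) to (195,299) on the left, and from (600,140) to (590,327) on the right.

```bash
python3 - <<'E'
from h import *
a=load('w3'); b=load('w4')
n=tri(a,(234+195/4,131+299/4),b,(232+190/4,149+327/4)); q=tri(a,(234+204/4,131+150/4),b,(232+200/4,149+140/4))
N=plane(b,(232+190/4,149+327/4),45);Q=plane(b,(232+200/4,149+140/4),45); d=Q-N
print(n,q,N,Q,(N+Q)/2,np.arctan2(d[1],d[0]))
E
```

```text
(array([440.9, 204.1,  46.5]), np.float64(0.1)) (array([476.8, 211.1,  35.7]), np.float64(0.1)) [440.2 204.   45. ] [479.1 211.7  45. ] [459.65 207.85  45.  ] 0.1954173230634786
```

Request:
{"name": "send_rows", "arguments": {
  "moves": [
    [[0.003, 0.002, -0.034, 0, 0, -0.05, 1], [0.002, 0.002, -0.034, 0, 0, 0, 1], [0, 0, -0.034, 0, 0, 0, 1], [0, 0, 0, 0, 0, 0, 1], [0, 0, 0, 0, 0, 0, -1], [0, 0, 0, 0, 0, 0, -1], [0, 0, 0, 0, 0, 0, -1], [0, 0, 0, 0, 0, 0, -1], [0, 0, 0, 0, 0, 0, -1], [0, 0, 0, 0, 0, 0, -1]]
  ]
}}

```text
clock: 7.55
eef_pos: [461.5, 209.0, 39.0]
tcp_rot: [-3.141, -0.001, 0.2]
contact_force: [-1.0, -0.7, 8.0]
opening: 0.112
grasp_force: 34.5
```

Request:
{"name": "send_rows", "arguments": {
  "moves": [
    [[0, 0, 0.045, 0, 0, 0, -1], [0, 0, 0.045, 0, 0, 0, -1], [0, 0, 0.045, 0, 0, 0, -1], [0, 0, 0.025, 0, 0, 0, -1], [0.02, -0.04, 0, 0, 0, 0, -1], [0.025, -0.04, 0, 0, 0, 0, -1], [0.03, -0.03, 0, 0, 0, 0, -1], [0.035, -0.025, 0, 0, 0, 0, -1]]
  ]
}}

```text
clock: 8.35
eef_pos: [571.3, 72.0, 198.5]
tcp_rot: [3.142, 0.0, 0.199]
contact_force: [0.2, 0.4, -0.1]
opening: 0.11
grasp_force: 33.3
```

Request:
{"name": "send_rows", "arguments": {
  "moves": [
    [[0.04, -0.01, 0, 0, 0, 0, -1], [0.04, -0.002, 0, 0, 0, 0, -1], [0.035, 0, 0, 0, 0, 0, -1], [0, 0, 0, 0, 0, 0, -1], [0, 0, 0, 0, 0, 0, -1]]
  ]
}}

```text
clock: 8.85
eef_pos: [685.7, 61.6, 197.4]
tcp_rot: [-3.141, 0.002, 0.2]
contact_force: [-0.9, 0.1, -0.5]
opening: 0.111
grasp_force: 33.3
```

Request:
{"name": "send_rows", "arguments": {
  "moves": [
    [[0, 0, -0.045, 0, 0, 0, -1], [0, 0, -0.045, 0, 0, 0, -1], [0, 0, -0.045, 0, 0, 0, -1], [0, 0, 0, 0, 0, 0, -1], [0, 0, 0, 0, 0, 0, -0.4], [0, 0, 0, 0, 0, 0, -0.4], [0, 0, 0, 0, 0, 0, -0.4], [0, 0, 0.045, 0, 0, 0, -0.4], [0, 0, 0.045, 0, 0, 0, -0.4], [0, 0, 0.045, 0, 0, 0, -0.4]]
  ]
}}

```text
clock: 9.85
eef_pos: [686.4, 61.8, 201.9]
tcp_rot: [3.141, -0.002, 0.2]
contact_force: [0.3, 0.1, -0.6]
opening: 0.299
grasp_force: 0.0
```

```bash
python3 - <<'E'
from h import *
T=load('top');S=load('scene');a=load('w1')
# receiver foot (plane 43) and cup rim
def big(f,c,r,lo,hi,area):
    g=cv2.cvtColor(f['img'],cv2.COLOR_RGB2GRAY); m=np.zeros_like(g); cv2.circle(m,c,r,255,-1)
    m=cv2.bitwise_and(m,((g>lo)&(g<=hi)).astype(np.uint8)*255); k=max(cv2.findContours(m,0,1)[0],key=cv2.contourArea); return cv2.fitEllipse(k)
e=big(T,(297,215),32,80,255,0); print('foot',e,plane(T,e[0],43))
e=big(T,(297,215),32,215,255,0); print('cup?',e,plane(T,e[0],95))
e=big(a,(76,165),35,200,255,0); print('cup w1',e,plane(a,e[0],95)); 
print('rim tri',tri(T,(297,214.5),a,(75,165)), tri(T,(297,214.5),S,(285.5,214.5)))
# head
e=big(T,(382,153),15,235,255,0); print('head',e,plane(T,e[0],262))
# tip: spout in w1
for px in((214,88),(218,90),(222,92)): print(plane(a,px,125))
print('tip',plane(T,(369,215.5),125),plane(S,(239.1,180.5),125),tri(T,(369,215.5),a,(220,91)),tri(S,(239.1,180.5),a,(220,91)))
i=lambda f,x,y,w:cv2.resize(f['img'][y:y+w,x:x+w,::-1],(400,400),interpolation=cv2.INTER_CUBIC)
cv2.imwrite('pics/tip.png',np.hstack([i(a,180,60,60),i(T,350,185,40)]))
E
```

```text
foot ((296.3913879394531, 215.21759033203125), (49.0052604675293, 49.061927795410156), 129.4636993408203) [516.3 -26.6  43. ]
cup? ((296.9060974121094, 214.52313232421875), (19.5361270904541, 19.86834716796875), 93.4571762084961) [516.5 -27.1  95. ]
cup w1 ((76.16563415527344, 163.4642791748047), (49.554813385009766, 68.32421875), 156.62509155273438) [517.  -29.3  95. ]
rim tri (array([516.4, -27.3,  95.1]), np.float64(0.4)) (array([516.8, -27.6,  94. ]), np.float64(0.6))
head ((381.92449951171875, 153.32962036132812), (18.74457359313965, 19.9062557220459), 134.19760131835938) [ 641.2 -214.3  262. ]
[ 515.5 -193.3  125. ]
[ 512.8 -195.6  125. ]
[ 510.1 -197.8  125. ]
tip [ 508.9 -202.2  125. ] [ 513.5 -199.9  125. ] (array([ 508.7, -199.5,  143. ]), np.float64(0.4)) (array([ 512.7, -198.1,  125.5]), np.float64(3.8))
```

View pics/tip.png

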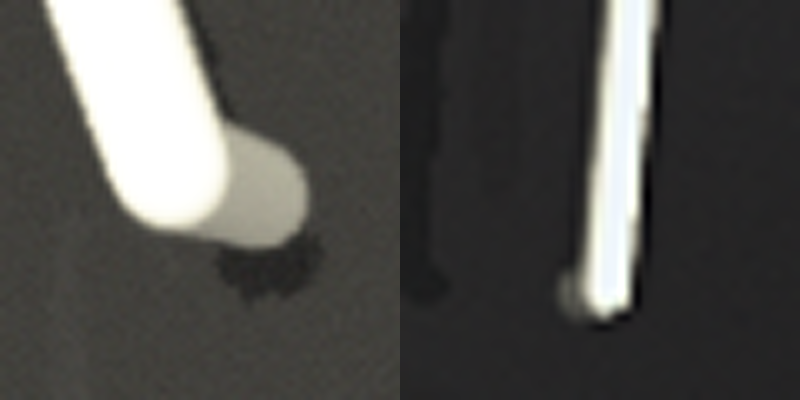

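In the wrist crop the open lower end of the spout is centred at about (260,198), which is px (219,90). In the top crop it is at about (581,297), which is px (367.8,214.2). That puts the nozzle at about (512.4,-198), 130 mm from the head axis as expected. The receiver is at (516.5,-27), so I'll push it toward -y with the fingers straddling the foot.

Request:
{"name": "send_rows", "arguments": {
  "moves": [
    [[-0.017, 0.001, 0, 0, 0, 0.137, 0.06], [-0.017, 0.001, 0, 0, 0, 0.137, 0.06], [-0.017, 0.001, 0, 0, 0, 0.137, 0.06], [-0.017, 0.001, 0, 0, 0, 0.137, 0.06], [-0.017, 0.001, 0, 0, 0, 0.137, 0.06], [-0.017, 0.001, 0, 0, 0, 0.137, 0.06], [-0.017, 0.001, 0, 0, 0, 0.137, 0.06], [-0.017, 0.001, 0, 0, 0, 0.137, 0.06], [-0.017, 0.001, 0, 0, 0, 0.137, 0.06], [-0.017, 0, 0, 0, 0, 0.137, 0.06]]
  ]
}}

```text
clock: 10.85
eef_pos: [516.1, 71.0, 200.2]
tcp_rot: [3.138, -0.0, 1.576]
contact_force: [0.3, -0.8, 0.7]
opening: 0.532
grasp_force: 0.0
```

Request:
{"name": "send_rows", "arguments": {
  "moves": [
    [[0, 0, -0.035, 0, 0, 0, 0.06], [0, 0, -0.035, 0, 0, 0, 0.06], [0, 0, -0.035, 0, 0, 0, 0.06], [0, 0, -0.035, 0, 0, 0, 0.06], [0, 0, -0.025, 0, 0, 0, 0.06], [0, 0, 0, 0, 0, 0, 0.06], [0, 0, 0, 0, 0, 0, 0.06]]
  ]
}}

```text
clock: 11.55
eef_pos: [516.9, 70.9, 34.6]
tcp_rot: [3.14, -0.0, 1.57]
contact_force: [0.5, -0.6, 0.1]
opening: 0.529
grasp_force: 0.0
```

Request:
{"name": "send_rows", "arguments": {
  "moves": [
    [[0, -0.015, 0, 0, 0, 0, 0.06], [0, -0.01, 0, 0, 0, 0, 0.06], [0, -0.015, 0, 0, 0, 0, 0.06], [-0.0005, -0.015, 0, 0, 0, 0, 0.06], [-0.0005, -0.015, 0, 0, 0, 0, 0.06], [-0.0005, -0.015, 0, 0, 0, 0, 0.06], [-0.0005, -0.015, 0, 0, 0, 0, 0.06], [-0.0005, -0.015, 0, 0, 0, 0, 0.06], [-0.0005, -0.015, 0, 0, 0, 0, 0.06], [-0.0005, -0.015, 0, 0, 0, 0, 0.06]]
  ]
}}

```text
clock: 12.55
eef_pos: [513.6, -74.9, 35.0]
tcp_rot: [3.139, -0.001, 1.569]
contact_force: [-0.4, 8.4, 6.0]
opening: 0.528
grasp_force: 4.4
```

Request:
{"name": "send_rows", "arguments": {
  "moves": [
    [[-0.0005, -0.015, 0, 0, 0, 0, 0.06], [-0.0005, -0.01, 0, 0, 0, 0, 0.06], [0, -0.005, 0, 0, 0, 0, 0.06], [0, 0, 0, 0, 0, 0, 0.06], [0, 0, 0, 0, 0, 0, 0.06]]
  ]
}}

```text
clock: 13.05
eef_pos: [511.9, -105.1, 34.2]
tcp_rot: [3.14, 0.0, 1.569]
contact_force: [-0.5, 0.4, -0.1]
opening: 0.529
grasp_force: 0.0
```

```bash
cat > m.py <<'E'
from h import *
import sys
n=sys.argv[1]
for v in('top','scene'):
    f=grab_frame(v); save(v+n,f)
T=load('top'+n);S=load('scene'+n); w=wrist('w'+n)
i=lambda f,x,y:cv2.resize(f['img'][y:y+80,x:x+80,::-1],(400,400),interpolation=cv2.INTER_CUBIC)
cv2.imwrite(f'pics/m{n}.png',np.hstack([i(T,325,170),i(S,205,150)]))
g=cv2.cvtColor(T['img'],cv2.COLOR_RGB2GRAY)
m=np.zeros_like(g); cv2.circle(m,(368,217),34,255,-1); m=cv2.bitwise_and(m,(g>215).astype(np.uint8)*255)
N,l,s,c=cv2.connectedComponentsWithStats(m)
for k in range(1,N):
    if s[k,4]>15: print(s[k],c[k].round(1),plane(T,c[k],95))
E
python3 m.py a
```

```text
[ 511.7 -104.7   33.8] [3.141 0.    1.57 ] [-0.2   0.5   2.   -0.    0.64 -0.2 ] cam [512. -23. 160.] 13.15
[371 184   4  11  42] [372.5 188.8] [ 576.2 -218.    95. ]
[334 198  29  32 703] [347.7 212.7] [ 518.  -153.7   95. ]
```

View pics/ma.png

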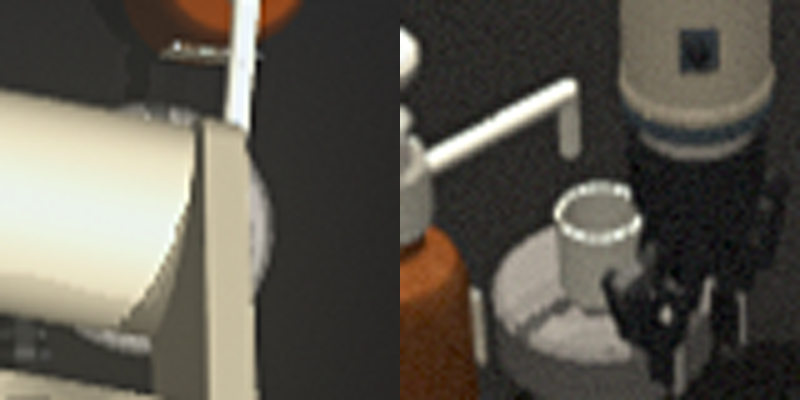

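The top view is blocked by the arm. In the scene view the rim is centred at about (600,212) in the crop, which is px (244.7,192.1). The tip is at px (238.8,180.8), so the cup is still short of it.

```bash
python3 - <<'E'
from h import *
S=load('scenea');print(plane(S,(244.7,192.1),95),plane(load('scene'),(285.5,214.5),95),plane(S,(238.6,180.6),125),proj(S,(512.4,-198,95)))
w=load('wa'); print(proj(w,(513,-178,95)),proj(w,(513,-178,43)))
E
```

```text
[ 515.4 -178.1   95. ] [517.9 -27.2  95. ] [ 514.8 -200.7  125. ] [240.3 188.9]
[285.6 517.9] [284.7 401.4]
```

Request:
{"name": "send_rows", "arguments": {
  "moves": [
    [[0, -0.006, 0, 0, 0, 0, 0.06], [0, -0.006, 0, 0, 0, 0, 0.06], [0, -0.005, 0, 0, 0, 0, 0.06], [0, -0.003, 0, 0, 0, 0, 0.06], [0, 0, 0, 0, 0, 0, 0.06], [0, 0, 0, 0, 0, 0, 0.06], [0, 0.03, 0, 0, 0, 0, 0.06], [0, 0.05, 0, 0, 0, 0, 0.06], [0, 0.05, 0, 0, 0, 0, 0.06], [0, 0.02, 0, 0, 0, 0, 0.06]]
  ]
}}

```text
clock: 14.2
eef_pos: [511.3, 28.7, 33.2]
tcp_rot: [-3.142, -0.0, 1.572]
contact_force: [-0.2, -0.4, -0.6]
opening: 0.532
grasp_force: 0.0
```

Request:
{"name": "send_rows", "arguments": {
  "moves": [
    [[-0.01, 0, 0.04, 0, 0, -0.14, 0.06], [-0.01, 0, 0.04, 0, 0, -0.14, 0.06], [-0.01, 0, 0.04, 0, 0, -0.14, 0.06], [-0.01, 0.02, 0.04, 0, 0, -0.14, 0.06], [-0.01, 0.03, 0.04, 0, 0, -0.14, -1], [-0.01, 0.03, 0.04, 0, 0, -0.14, -1], [-0.01, 0.03, 0.02, 0, 0, -0.14, -1], [0, 0, 0.02, 0, 0, -0.14, -1], [0, 0, 0, 0, 0, -0.14, -1], [0, 0, 0, 0, 0, -0.14, -1]]
  ]
}}

```text
clock: 15.2
eef_pos: [442.2, 134.8, 312.5]
tcp_rot: [3.141, -0.002, 0.165]
contact_force: [-0.1, -0.3, -0.3]
opening: -0.003
grasp_force: 0.0
```

```bash
python3 m.py b
```

```text
[442.  134.5 311.8] [ 3.141 -0.     0.168] [ 0.29  0.03  1.89 -0.    1.22  1.7 ] cam [521. 149. 438.] 15.3
[355 184  20  41 296] [366.2 208.8] [ 526.6 -200.4   95. ]
```

View pics/mb.png

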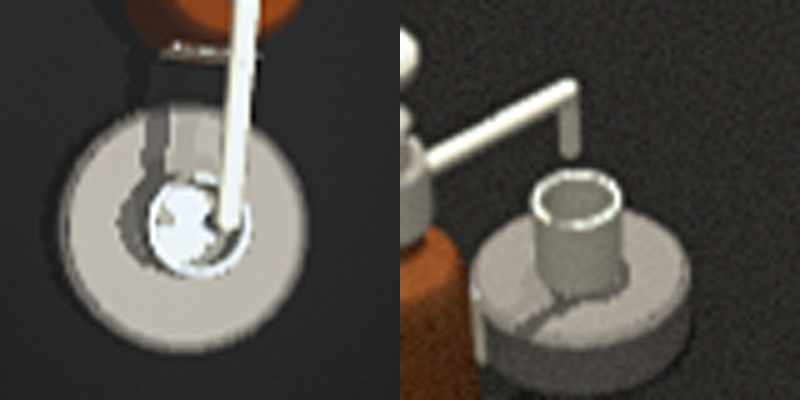

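The top crop shows the foot centred at (185,228) and the rim at (200,225). The scene crop shows the rim at (576,198) with the spout tip at (569,155) above it.

```bash
python3 - <<'E'
from h import *
S=load('sceneb');T=load('topb');print(plane(T,(361.6,215.2),43),plane(T,(364.6,214.6),95),plane(S,(239.8,189.2),95),plane(T,(367.8,214.2),125),tri(T,(364.6,214.6),S,(239.8,189.2)),tri(T,(367.8,214.2),S,(238.6,180.6)))
g=cv2.cvtColor(T['img'],cv2.COLOR_RGB2GRAY); m=np.zeros_like(g); cv2.circle(m,(362,215),32,255,-1); m=cv2.bitwise_and(m,(g>80).astype(np.uint8)*255)
m[:192]=0; m=cv2.morphologyEx(m,cv2.MORPH_OPEN,np.ones((9,9))); k=max(cv2.findContours(m,0,1)[0],key=cv2.contourArea); c,r=cv2.minEnclosingCircle(k); print(c,r,plane(T,c,43))
E
```

```text
[ 512.1 -195.7   43. ] [ 512.1 -195.9   95. ] [ 514.4 -198.    95. ] [ 512.1 -199.4  125. ] (array([ 513.1, -197.2,   94.4]), np.float64(3.0)) (array([ 513. , -200.6,  123.8]), np.float64(2.7))
(361.818115234375, 214.571533203125) 25.649124145507812 [ 513.7 -196.3   43. ]
```

The cup sits within about 3 mm of the nozzle in both axes, against a 22 mm mouth radius, so that is good. Next is the plunger at (641.5,-215), with the fingers shut.

Request:
{"name": "send_rows", "arguments": {
  "moves": [
    [[0.02, -0.035, 0.014, 0, 0, 0, -1], [0.02, -0.035, 0.014, 0, 0, 0, -1], [0.02, -0.035, 0, 0, 0, 0, -1], [0.02, -0.035, 0, 0, 0, 0, -1], [0.02, -0.035, 0, 0, 0, 0, -1], [0.02, -0.035, 0, 0, 0, 0, -1], [0.02, -0.035, 0, 0, 0, 0, -1], [0.02, -0.035, 0, 0, 0, 0, -1], [0.02, -0.035, 0, 0, 0, 0, -1], [0.02, -0.035, 0, 0, 0, 0, -1]]
  ]
}}

```text
clock: 16.35
eef_pos: [642.4, -217.3, 339.1]
tcp_rot: [-3.141, 0.001, 0.174]
contact_force: [-0.2, 0.8, -0.4]
opening: 0.0
grasp_force: 0.0
```

Request:
{"name": "send_rows", "arguments": {
  "moves": [
    [[0, 0, -0.01, 0, 0, 0, -1], [0, 0, -0.02, 0, 0, 0, -1], [0, 0, -0.015, 0, 0, 0, -1], [0, 0, -0.01, 0, 0, 0, -1], [0, 0, 0, 0, 0, 0, -1], [0, 0, 0, 0, 0, 0, -1]]
  ]
}}

```text
clock: 16.95
eef_pos: [642.1, -215.0, 285.1]
tcp_rot: [3.141, -0.0, 0.171]
contact_force: [0.4, 0.7, 0.5]
opening: -0.001
grasp_force: 0.0
```

Request:
{"name": "send_rows", "arguments": {
  "moves": [
    [[0, 0, -0.005, 0, 0, 0, -1], [0, 0, -0.005, 0, 0, 0, -1], [0, 0, -0.005, 0, 0, 0, -1], [0, 0, -0.005, 0, 0, 0, -1], [0, 0, -0.005, 0, 0, 0, -1], [0, 0, -0.005, 0, 0, 0, -1], [0, 0, 0, 0, 0, 0, -1], [0, 0, 0, 0, 0, 0, -1]]
  ]
}}

```text
clock: 17.75
eef_pos: [642.7, -215.4, 256.1]
tcp_rot: [3.141, -0.002, 0.17]
contact_force: [-0.9, 0.6, 9.9]
opening: 0.0
grasp_force: 4.9
```

Request:
{"name": "send_rows", "arguments": {
  "moves": [
    [[0, 0, -0.003, 0, 0, 0, -1], [0, 0, -0.002, 0, 0, 0, -1], [0, 0, 0, 0, 0, 0, -1], [0, 0, 0, 0, 0, 0, -1]]
  ]
}}

```text
clock: 18.15
eef_pos: [642.8, -215.4, 251.5]
tcp_rot: [3.141, -0.002, 0.17]
contact_force: [-2.5, 1.2, 11.7]
opening: -0.003
grasp_force: 5.6
```

Request:
{"name": "send_rows", "arguments": {
  "moves": [
    [[0, 0, -0.002, 0, 0, 0, -1], [0, 0, -0.001, 0, 0, 0, -1], [0, 0, 0, 0, 0, 0, -1], [0, 0, 0, 0, 0, 0, -1]]
  ]
}}

```text
clock: 18.55
eef_pos: [642.8, -215.5, 249.1]
tcp_rot: [3.14, -0.003, 0.17]
contact_force: [-3.0, 2.3, 14.5]
opening: 0.002
grasp_force: 7.2
```

Request:
{"name": "send_rows", "arguments": {
  "moves": [
    [[0, 0, -0.001, 0, 0, 0, -1], [0, 0, 0, 0, 0, 0, -1], [0, 0, 0, 0, 0, 0, -1]]
  ]
}}

```text
clock: 18.85
eef_pos: [642.8, -215.5, 249.0]
tcp_rot: [3.14, -0.003, 0.17]
contact_force: [-4.4, 1.6, 20.0]
opening: -0.004
grasp_force: 10.1
```

This is the stop: the force rose to 20 N with no further motion. I'll release the plunger and back off.

Request:
{"name": "send_rows", "arguments": {
  "moves": [
    [[0, 0, 0.008, 0, 0, 0, -1], [0, 0, 0.01, 0, 0, 0, -1], [0, 0, 0.015, 0, 0, 0, -1], [0, 0, 0.02, 0, 0, 0, -1], [0, 0, 0.03, 0, 0, 0, -1], [0, 0, 0.02, 0, 0, 0, -1], [-0.02, 0.045, 0, 0, 0, 0, -1], [-0.02, 0.045, 0, 0, 0, 0, -1], [-0.02, 0.045, 0, 0, 0, 0, -1], [-0.02, 0.045, 0, 0, 0, 0, -1]]
  ]
}}

```text
clock: 19.85
eef_pos: [560.7, -34.0, 348.6]
tcp_rot: [-3.141, 0.0, 0.169]
contact_force: [0.8, 1.0, 1.2]
opening: -0.001
grasp_force: 0.0
```

Request:
{"name": "send_rows", "arguments": {
  "moves": [
    [[-0.035, 0.035, 0, 0, 0, 0, -1], [-0.035, 0.035, 0, 0, 0, 0, -1], [-0.035, 0.035, 0, 0, 0, 0, -1], [-0.035, 0.035, 0, 0, 0, 0, -1], [0, 0, 0, 0, 0, 0, -1], [0, 0, 0, 0, 0, 0, -1]]
  ]
}}

```text
clock: 20.45
eef_pos: [421.5, 105.2, 349.0]
tcp_rot: [3.141, -0.001, 0.172]
contact_force: [0.2, -0.5, 1.0]
opening: 0.001
grasp_force: 0.0
```

```bash
python3 - <<'E'
from h import *
t=grab_frame('top'); s=grab_frame('scene'); save('topz',t)
for n,f,r,a in(('round T',t,'topb',(366,140,30,30)),('recv T',t,'topb',(330,182,64,64)),('recv S',s,'sceneb',(220,180,60,55)),('head S',s,'sceneb',(180,150,35,30))):
    x,y,w,h=a; print(n,np.abs(f['img'][y:y+h,x:x+w].astype(int)-load(r)['img'][y:y+h,x:x+w]).mean().round(2))
i=lambda f,x,y,w,h:cv2.resize(f['img'][y:y+h,x:x+w,::-1],(400,400*h//w),interpolation=cv2.INTER_CUBIC)
cv2.imwrite('pics/z.png',np.hstack([i(t,230,100,180,180),i(s,170,140,180,180)]))
E
```

```text
round T 0.85
recv T 0.99
recv S 4.78
head S 4.43
```

View pics/z.png

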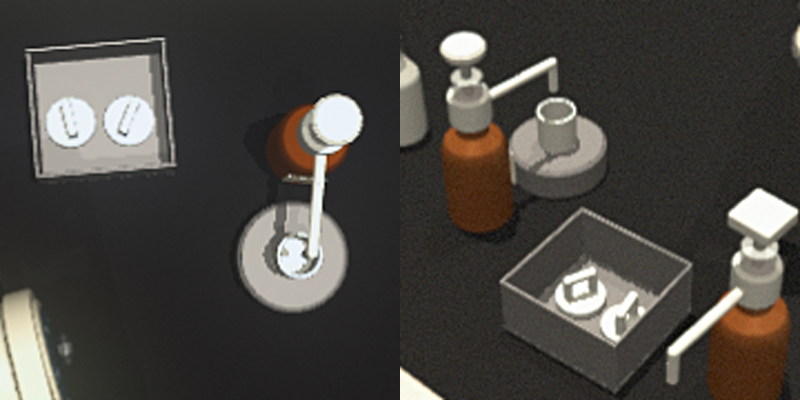

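Both lids lie in the bin at about (70,120) and (129,120) in the left crop. The plunger head is fully up at (337,120), and the cup is under the spout tip at (299,256).

```bash
python3 -c "from rig import sign_off; print(sign_off())"
```

```text
the job is handed in; nothing more can be done
None
```

The job is done and handed in at about 20.5 s: both lids are in the bin, the cup stands within about 3 mm of the spout's axis, and the round plunger was pressed to its stop (20 N) and came fully back up.

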